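Start the network gear in order

TASK

Bring the network up from the line inwards: with a fingertip, gently press the large square power key on top of the modem, then the one on the router, then the one on the switch, each all the way down so that it stays down before you go to the next. Leave the small round reset buttons alone, do not shove or lift the boxes or press hard, and do not disturb anything lying on or around them.

Things in the scene. Friction and masses are not known exactly. Their poses are not given: they have to be found in the camera images.
- modem: The modem: the smallest and most nearly square of the three network boxes, no antennas, no ears; loose, about 0.5 kg, on rubber feet. 130 mm (its x) by 120 mm (its y) by 42 mm high. Origin: centre of its underside; z up; at yaw 0 its -x side faces the robot.
- router: The router: flat box with two upright antennas (110 mm long, 13 by 8 mm, starting 44 mm above the table) at its far corners, x +58 mm, y +/-82 mm, leaning outwards by 0 to 0.25 rad; loose, about 0.6 kg. 135 mm (x) by 190 mm (y) by 36 mm high. Origin: centre of its underside; z up; at yaw 0 its -x side faces the robot.
- switch: The network switch: long metal box without antennas, with a row of eight ports on its far (+x) side and a small rack ear at each end of that side; loose, about 0.8 kg. 120 mm (x) by 200 mm (y, 226 mm over the ears) by 44 mm high. Origin: centre of its underside; z up; at yaw 0 its -x side faces the robot.
- modem_key_top (a point): Centre of the top face of the modem's power key, the large square key (28 by 28 mm) on the box's top at x -30, y +30 mm in the box's frame. It stands 16 mm above the box's top when off and 8 mm when fully pressed and let go; this point moves down with it. The cap is cushioned: it gives about 0.55 mm per N, at most 7 mm, and comes back when let go.
- modem_key (a joint): Travel of the modem's power key in m: 0 = up (off), 0.008 = fully down on its stop. Pushed straight down with about 3 N it sinks smoothly and stays wherever it is left (no spring return); it counts as on beyond 0.005.
- modem_reset_top (a point): Centre of the top of the modem's reset button, a small round button (12 mm across, 6 mm proud) on the box's top at x -30, y -35 mm in the box's frame. Not to be pressed.
- modem_reset (a joint): Travel of the modem's reset button in m: 0 = up, 0.004 = fully down; it springs back (1 N to start, 2.5 N fully down).
- router_key_top (a point): Centre of the top face of the router's power key, the large square key (28 by 28 mm) on the box's top at x -30, y +55 mm in the box's frame. It stands 16 mm above the box's top when off and 8 mm when fully pressed and let go; this point moves down with it. The cap is cushioned: it gives about 0.55 mm per N, at most 7 mm, and comes back when let go.
- router_key (a joint): Travel of the router's power key in m: 0 = up (off), 0.008 = fully down on its stop. Pushed straight down with about 3 N it sinks smoothly and stays wherever it is left (no spring return); it counts as on beyond 0.005.
- router_reset_top (a point): Centre of the top of the router's reset button, a small round button (12 mm across, 6 mm proud) on the box's top at x -30, y -40 mm in the box's frame. Not to be pressed.
- router_reset (a joint): Travel of the router's reset button in m: 0 = up, 0.004 = fully down; it springs back (1 N to start, 2.5 N fully down).
- switch_key_top (a point): Centre of the top face of the network switch's power key, the large square key (28 by 28 mm) on the box's top at x -25, y -55 mm in the box's frame. It stands 16 mm above the box's top when off and 8 mm when fully pressed and let go; this point moves down with it. The cap is cushioned: it gives about 0.55 mm per N, at most 7 mm, and comes back when let go.
- switch_key (a joint): Travel of the network switch's power key in m: 0 = up (off), 0.008 = fully down on its stop. Pushed straight down with about 3 N it sinks smoothly and stays wherever it is left (no spring return); it counts as on beyond 0.005.
- switch_reset_top (a point): Centre of the top of the network switch's reset button, a small round button (12 mm across, 6 mm proud) on the box's top at x -25, y +35 mm in the box's frame. Not to be pressed.
- switch_reset (a joint): Travel of the network switch's reset button in m: 0 = up, 0.004 = fully down; it springs back (1 N to start, 2.5 N fully down).
- module: Bystander: steel plug-in transceiver, 50 x 14 x 10 mm, lying loose on top of the router, behind its buttons. Origin: centre of its underside.
- coupler: Bystander: white socket coupler, 32 x 22 x 20 mm, lying loose on top of the switch, behind its buttons. Origin: centre of its underside.
- adapter: Bystander: black plug adapter, 30 x 50 x 28 mm, lying loose on top of the modem, behind its buttons. Origin: centre of its underside.
- screwdriver: Bystander: screwdriver lying on the table between the robot and the boxes, left of the middle, roughly along world y. Less than 35 mm high.
- tester: Bystander: hand-held cable tester, 130 x 60 x 30 mm, lying between the robot and the boxes, right of the middle. Origin: centre of its underside.
- mug: Bystander: mug, 76 mm across and 90 mm high, standing beyond the boxes to the left. Origin: centre of its underside.
- jar: Bystander: jar, 60 mm across and 85 mm high, standing beyond the boxes to the right. Origin: centre of its underside.
Not all that is in view belongs to the job. Of the things shaped like the modem, the white one is meant. What is shaped like the router but green is not meant.

How it is judged (in metres and radians):
On the way, in this order (a step that is already met when the one before it is completed fails the run):
1. the modem's power key is down (value of joint modem_key above 0.005 m), for 0.2 s.
2. the router's power key is down (value of joint router_key above 0.005 m), for 0.2 s.
3. the network switch's power key is down (value of joint switch_key above 0.005 m), for 0.2 s.
At the end, for the whole second after the job is handed in: All three power keys are down (more than 5 of their 8 mm), the reset buttons are up, each box stands on the table within 15 mm of where it started and at rest, and each bystander is within 20 mm of where it was (value of joint each of modem_key, router_key, switch_key above 0.005 m and value of joint each of modem_reset, router_reset, switch_reset below 0.0015 m and distance of each of modem, router, switch from where it was at the start of the episode below 0.015 m and height (world z) of each of modem, router, switch below 0.006 m and distance of each of module, coupler, adapter, screwdriver, tester, mug, jar from where it was at the start of the episode below 0.02 m and linear speed of each of modem, router, switch below 0.02 m/s); the robot touches nothing.
It fails at once if a power key goes down (more than 2.5 mm) before its turn: the router's before the modem's is down, or the switch's before the router's is down ((value of joint router_key above 0.0025 m and value of joint modem_key below 0.005 m) or (value of joint switch_key above 0.0025 m and value of joint router_key below 0.005 m)).
It fails at once if a reset button is pressed (more than 2 mm) (value of joint any of modem_reset, router_reset, switch_reset above 0.002 m).
It fails at once if a box is shoved more than 15 mm, or lifted more than 6 mm (not (distance of each of modem, router, switch from where it was at the start of the episode below 0.015 m and height (world z) of each of modem, router, switch below 0.006 m)).
It fails at once if the robot presses on a box or its key with more than 20 N (contact force between any of the fingers, the arm and modem above 20 N or contact force between any of the fingers, the arm and router above 20 N or contact force between any of the fingers, the arm and switch above 20 N).
It fails at once if a bystander is moved more than 20 mm (distance of any of module, coupler, adapter, screwdriver, tester, mug, jar from where it was at the start of the episode above 0.02 m).
It also fails if it takes over 48 s, if anything falls off the work surface, if the arm or the gripper's body presses on something with over 40 N, if the wrist force passes 120 N, or if a joint passes its speed limit or range.

ROBOT

A 7-joint arm with a two-finger parallel gripper is mounted at the origin on the work surface. World frame = base frame: x ahead of the robot, y to its left, z up, the work surface at z = 0. Lengths are in m, angles in degrees, forces in N, time in s.
With the tool pointing down it reaches from about 0.425 to 0.875 m from the base axis. Payload 4.7 kg.
Tool frame: the origin (TCP) lies at the very end of the fingers, on their centre line; the grasp point (between the pads) lies 19 mm behind it; z points along the fingers, y is the line along which they close (so a half turn about z gives the same grasp; the last joint's range is limited). The gripper opens to 85 mm and grips with 20 to 120 N. Pads are 22 mm wide; open, the fingers measure 114 mm over their backs; the gripper's body (76 mm by 85 mm) begins 54 mm behind the grasp point. The pads swing forward as they close: fully open they stand 13 mm farther back than shut.
Start: joints at [-70.583, 18.392, -4.016, 83.108, 1.295, 78.541, -3.26], TCP at [0.207, 0.616, 0.231] pointing down, gripper open.
Joint ranges: [-163.93, 163.93], [-17.29, 119.83], [-79.2, 71.16], [3.27, 140.29], [-89.18, 269.18], [5.43, 117.66], [-154.24, 154.24]. Speed limits (degrees/s): [147.25, 147.25, 180, 180, 180, 180, 180].

INTERFACE

Orientations are given as [roll, pitch, yaw] about the fixed x, y, z axes, in that order (R = Rz(yaw) Ry(pitch) Rx(roll)).
In Python, from rig import get_obs, snapshot, job_done gives the robot as it stands. The module is installed in compiled form; this text tells all that it offers.
- The arm moves only by the tool apply_moves, never from a script. Its argument "motion" is a list of rows, each an object of numbers: "claw": the closure, from 0 (fully open) to 1 (shut); "tx", "ty", "tz": the shift along the world's x, y, z in m; "spin": the turn about the world's z in rad. In form: [{"claw": .., "tx": .., "ty": .., "tz": .., "spin": ..}, ...]. A call has 1 to 10 rows; each row is the pose to reach, as a shift and turn from the pose commanded when the call began; what a row does not reach only later rows make up. A row lasts 1/10 s, in which the tool goes at most 50 mm and 8.59 degrees, less where a joint would pass 70% of its speed; a pose out of reach is approached as far as the arm can. A call with a gripper value outside its range is refused whole. The fingers move at their own pace and stop on an object; "newtons" is the grip in N (left out, the last holds). Time passes only in rows, so rows that repeat a pose let the fingers close. It gives the time, the measured TCP pose, the force, the opening and the grip force at its end, in the units of the state.
- get_obs(): the state, without advancing time (a new reading comes with each control period).
- snapshot(name): name is "side" or "top"; returns a dict with "pixels" (384x512x3 uint8, red, green, blue), "depth" (384x512 float32, m along the optical axis (not along the pixel's ray), 0 where there is no reading), "intrinsics" (3x3 intrinsics, pixels), "world_to_cam" (4x4, takes a point from world to camera coordinates). Camera axes: x right, y down, z forward; pixel columns grow to the right and rows downward; lengths in m; the calibration is good to about 2 mm. A picture is of the moment at which its call begins.
- job_done(): hands the job in; it is judged then, once.
The state is a dict: "t": time; "q": joint angles; "qvel": joint speeds; "joint_torque": joint torques, N m; "tcp_pos": TCP position; "ee_rot": TCP orientation; "wrist_force": force on the tool from outside, world axes, zero at the start; "wrist_torque": the same for the moment, N m; "gripper_width": opening from 0.0 (shut) to 1.0 (fully open); "gripper_force": force on a finger pad.
Only numpy, scipy, OpenCV 4.12 (cv2) and the standard library are available. Lean on these libraries where they do the work, as an engineer would, in place of code of your own. Each camera call takes 0.05 s, during which the arm holds its last target. There are 200 camera calls.

## Working session

There is one attempt and no reset: what is moved stays moved. The work goes in short steps, Python scripts to look and compute and a tool call to move; the robot and the scene stay as the last step left them, time stands still between calls to the robot, and variables do not carry over. Pictures are saved under pics/ and viewed, at most 10 in all, crops included, and the job is handed in when it is done.

Besides the shell and the picture viewer there is one more tool, called after "Request:" by a JSON object that holds its "name" and its "arguments". apply_moves: Moves the arm, as the interface text tells. Its arguments: {"type":"object","properties":{"motion":{"type":"array"},"newtons":{"type":"number"}},"required":["motion"]}

```bash
mkdir -p pics
python3 - <<'E'
from rig import *
import cv2,numpy as np
for n in("top","side"):
    s=snapshot(n); np.savez(n+".npz",**s); cv2.imwrite(f"pics/{n}0.png",s["pixels"][...,::-1])
    W=s["world_to_cam"]; print(n,s["intrinsics"].tolist(),(-W[:3,:3].T@W[:3,3]).round(3),W[:3,:3].round(2).tolist())
o=get_obs();print(o["t"],o["tcp_pos"],o["ee_rot"],o["wrist_force"],o["gripper_width"])
E
```

```text
top [[369.64351151589324, 0.0, 253.97247859447245], [0.0, 369.64351151589324, 187.32057750836202], [0.0, 0.0, 1.0]] [0.396 0.009 1.042] [[0.02, -1.0, -0.01], [-0.99, -0.02, -0.16], [0.16, 0.01, -0.99]]
side [[353.22836136719604, 0.0, 258.88576213766714], [0.0, 353.22836136719604, 187.1164497585363], [0.0, 0.0, 1.0]] [ 0.234 -0.549  0.806] [[0.85, -0.52, -0.0], [-0.4, -0.65, -0.65], [0.34, 0.55, -0.76]]
0.1 [0.20732555 0.61552905 0.2303267 ] [-1.79899972e+02  5.12478183e-03  1.61389386e+02] [0.00415256 0.52650356 0.07742929] 0.9972972676226867
```

View pics/top0.png

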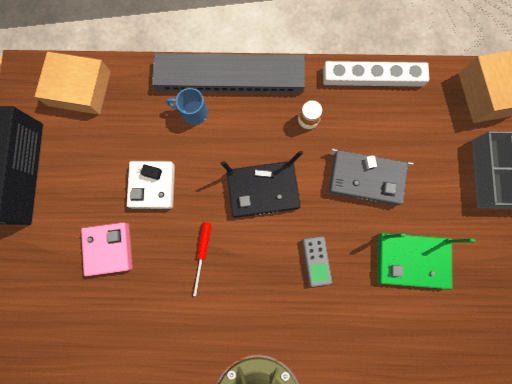

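View pics/side0.png

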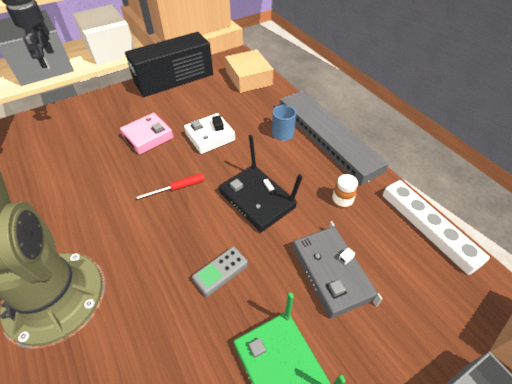

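Side and top views both show the setup.

Candidates, top view:
- **Modem:** white box at (150,185), pink one at (106,250). The white one is meant; its key is at about (137,194).
- **Router:** black box at (263,190), green one at (415,262). The black one is meant; its key is at about (244,201).
- **Switch:** grey box with ears at (369,178), key at about (389,188). The rack box at (229,72) and the power strip at (376,74) don't fit the description.

Next I measure the keys and confirm them in a crop.

```bash
cat > h.py <<'E'
import numpy as np,cv2
def ray(s,u,v,z):
    K,W=s["intrinsics"],s["world_to_cam"];R=W[:3,:3];c=-R.T@W[:3,3]
    d=R.T@np.linalg.inv(K)@[u,v,1];return c+d*(z-c[2])/d[2]
def keypix(s,u,v,tol):
    im=np.ascontiguousarray(s["pixels"]);m=np.zeros((386,514),np.uint8)
    cv2.floodFill(im,m,(u,v),0,(tol,)*3,(tol,)*3,4|cv2.FLOODFILL_MASK_ONLY|cv2.FLOODFILL_FIXED_RANGE|(255<<8))
    m=m[1:-1,1:-1];c=cv2.findContours(m,0,2)[0][0];return cv2.minAreaRect(c)
S={"top":{"modem":(137,194),"router":(244,201),"switch":(389,188)},"side":{"modem":(197,126),"router":(236,184),"switch":(337,288)}}
Z={"modem":.058,"router":.052,"switch":.060}
E
python3 - <<'E'
from h import *
for n in("top","side"):
    s=dict(np.load(n+".npz"))
    big=cv2.resize(s["pixels"][...,::-1],None,fx=4,fy=4,interpolation=cv2.INTER_CUBIC)
    crops=[]
    for k,(u,v) in S[n].items():
        r=keypix(s,u,v,22); p=ray(s,*r[0],Z[k])
        print(n,k,np.round(r[0],1),np.round(r[1],1),round(r[2]),p.round(4),"depth z",s["depth"][v,u])
        W=s["world_to_cam"];q=np.linalg.inv(W)@np.append(np.linalg.inv(s["intrinsics"])@[r[0][0],r[0][1],1]*s["depth"][v,u],1);print("   d:",q[:3].round(4))
        b=big.copy();cv2.drawContours(b,[np.int32((cv2.boxPoints(r)+.5)*4)],0,(0,0,255),1)
        crops.append(b[4*v-130:4*v+130,4*u-130:4*u+130])
    cv2.imwrite(f"pics/{n}_c.png",np.hstack(crops))
E
python3 -c "
import cv2,numpy as np;cv2.imwrite('pics/c.png',np.vstack([cv2.imread('pics/%s_c.png'%n) for n in('top','side')]))"
```

```text
top modem [135.  193.5] [10. 11.] 0 [0.5359 0.3393 0.058 ] depth z 1.000234
   d: [0.5364 0.3406 0.0543]
top router [244.4 200.6] [8.9 8.5] 81 [0.5224 0.0441 0.052 ] depth z 0.9977048
   d: [0.5224 0.0441 0.0514]
top switch [390.8 187.6] [9.4 8.5] 9 [ 0.563  -0.3482  0.06  ] depth z 0.9960998
   d: [ 0.5637 -0.3498  0.0558]
side modem [198.5 126.9] [3.2 7.3] 72 [0.5331 0.3132 0.058 ] depth z 1.1585493
   d: [0.5362 0.3221 0.0503]
side router [236.5 183.5] [8.5 7.1] 45 [0.5218 0.0407 0.052 ] depth z 0.9970781
   d: [0.5217 0.0406 0.0522]
side switch [337.7 286.4] [12.1 10.7] 63 [ 0.5628 -0.3498  0.06  ] depth z 0.7898078
   d: [ 0.5628 -0.3498  0.06  ]
```

View pics/c.png

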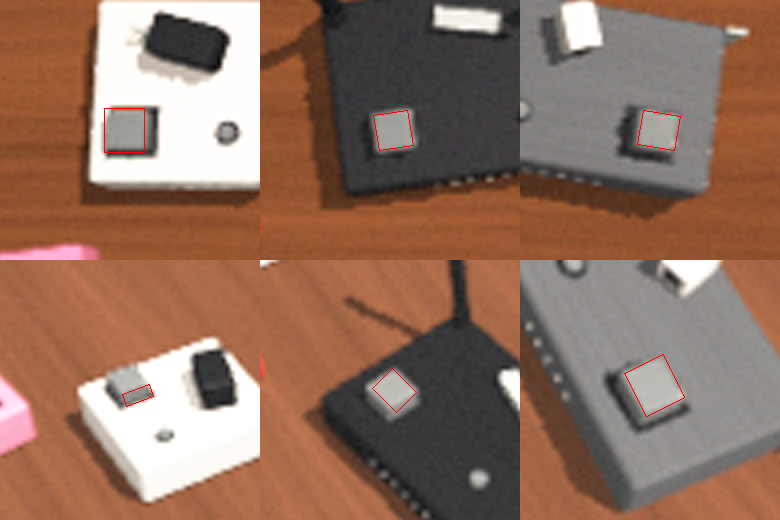

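The crop confirms the three keys: white modem's at (135,193), black router's at (244,201), grey switch's at (391,188). The round resets sit apart from them. I'll shut the gripper and go above the modem key.

Request:
{"name": "apply_moves", "arguments": {"motion": [{"claw":1,"tx":0.035,"ty":-0.03,"tz":0,"spin":0.1},{"claw":1,"tx":0.07,"ty":-0.06,"tz":0,"spin":0.2},{"claw":1,"tx":0.105,"ty":-0.09,"tz":0,"spin":0.3},{"claw":1,"tx":0.14,"ty":-0.12,"tz":0,"spin":0.325},{"claw":1,"tx":0.175,"ty":-0.15,"tz":0,"spin":0.325},{"claw":1,"tx":0.21,"ty":-0.18,"tz":0,"spin":0.325},{"claw":1,"tx":0.245,"ty":-0.21,"tz":0,"spin":0.325},{"claw":1,"tx":0.28,"ty":-0.24,"tz":0,"spin":0.325},{"claw":1,"tx":0.315,"ty":-0.265,"tz":0,"spin":0.325},{"claw":1,"tx":0.329,"ty":-0.277,"tz":0,"spin":0.325}], "newtons": 20}}

```text
t: 1.1
tcp_pos: [0.5403, 0.3339, 0.2308]
ee_rot: [-179.8, 0.1, 179.6]
wrist_force: [0.8, -0.6, -0.3]
gripper_width: 0.0
gripper_force: 0.0
```

Request:
{"name": "apply_moves", "arguments": {"motion": [{"claw":1,"tx":0,"ty":0,"tz":-0.04,"spin":0},{"claw":1,"tx":0,"ty":0,"tz":-0.08,"spin":0},{"claw":1,"tx":0,"ty":0,"tz":-0.12,"spin":0},{"claw":1,"tx":0,"ty":0,"tz":-0.14,"spin":0},{"claw":1,"tx":0,"ty":0,"tz":-0.14,"spin":0},{"claw":1,"tx":0,"ty":0,"tz":-0.14,"spin":0}]}}

```text
t: 1.7
tcp_pos: [0.5365, 0.3391, 0.0915]
ee_rot: [-180.0, -0.0, -180.0]
wrist_force: [0.5, 0.1, -0.0]
gripper_width: 0.003
gripper_force: 0.0
```

Run:
```python
from rig import *
from h import *
o=get_obs();print(o["t"],o["tcp_pos"],o["ee_rot"],o["wrist_force"],o["gripper_width"])
a=[]
for n,(u,v) in(("side",(205,120)),("top",(145,185))):
    s=snapshot(n);c=s["pixels"][max(v-50,0):v+50,u-50:u+50,::-1];a.append(cv2.resize(c,(400,400),interpolation=cv2.INTER_CUBIC))
cv2.imwrite("pics/m1.png",np.hstack(a))
```

```text
1.7 [0.53652392 0.33905696 0.09153035] [-1.79990304e+02 -1.09858828e-02 -1.79986428e+02] [ 0.50376652  0.06826135 -0.00281587] 0.00326165654475416
```

View pics/m1.png

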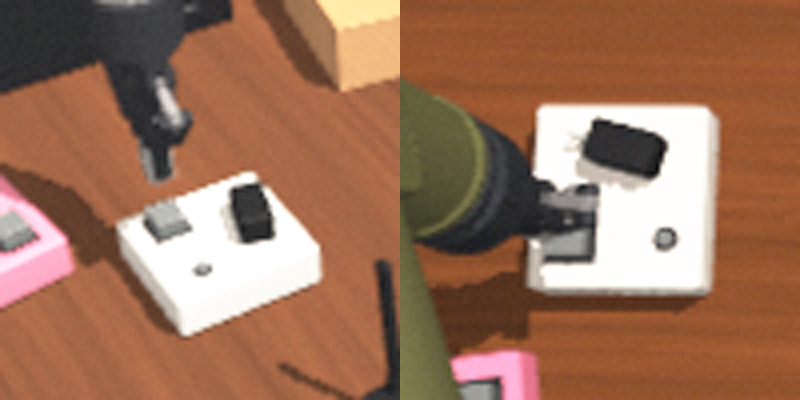

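The side crop shows the tip at about (157,180), above the grey key at (166,213). I'll check the offset numerically.

Run:
```python
from h import *
s=dict(np.load("side.npz"))
print(ray(s,196.3,122.8,.058).round(4))
for p in([.536,.339,.058],[.536,.339,.0915]):
    c=s["world_to_cam"]@[*p,1];q=s["intrinsics"]@c[:3];q=q/q[2];print(q[:2],(q[:2]-[155,70])*4)
```

```text
[0.5358 0.3354 0.058 ]
[195.88427889 122.18730719] [163.53711557 208.74922877]
[194.46782039 113.99191324] [157.87128156 175.96765297]
```

Consistent within 2–4 mm. I'll press gently, with small steps below the contact height.

Request:
{"name": "apply_moves", "arguments": {"motion": [{"claw":1,"tx":0,"ty":-0.002,"tz":-0.015,"spin":0},{"claw":1,"tx":0,"ty":-0.002,"tz":-0.026,"spin":0},{"claw":1,"tx":0,"ty":-0.002,"tz":-0.03,"spin":0},{"claw":1,"tx":0,"ty":-0.002,"tz":-0.032,"spin":0},{"claw":1,"tx":0,"ty":-0.002,"tz":-0.034,"spin":0},{"claw":1,"tx":0,"ty":-0.002,"tz":-0.036,"spin":0},{"claw":1,"tx":0,"ty":-0.002,"tz":-0.038,"spin":0},{"claw":1,"tx":0,"ty":-0.002,"tz":-0.039,"spin":0},{"claw":1,"tx":0,"ty":-0.002,"tz":-0.04,"spin":0},{"claw":1,"tx":0,"ty":-0.002,"tz":-0.04,"spin":0}]}}

```text
t: 2.8
tcp_pos: [0.5364, 0.337, 0.0514]
ee_rot: [180.0, 0.0, -180.0]
wrist_force: [-1.3, -1.1, 3.3]
gripper_width: -0.001
gripper_force: 1.4
```

Request:
{"name": "apply_moves", "arguments": {"motion": [{"claw":1,"tx":0,"ty":0,"tz":-0.001,"spin":0},{"claw":1,"tx":0,"ty":0,"tz":-0.002,"spin":0},{"claw":1,"tx":0,"ty":0,"tz":-0.003,"spin":0},{"claw":1,"tx":0,"ty":0,"tz":-0.004,"spin":0},{"claw":1,"tx":0,"ty":0,"tz":-0.005,"spin":0},{"claw":1,"tx":0,"ty":0,"tz":-0.0055,"spin":0},{"claw":1,"tx":0,"ty":0,"tz":-0.0055,"spin":0}]}}

```text
t: 3.5
tcp_pos: [0.5366, 0.3372, 0.0464]
ee_rot: [180.0, 0.0, -180.0]
wrist_force: [-2.8, -2.4, 6.8]
gripper_width: -0.001
gripper_force: 3.3
```

Force of 6.8 N at 46.4 mm means the key is on its stop. I'll lift, then go over to the router.

Request:
{"name": "apply_moves", "arguments": {"motion": [{"claw":1,"tx":0,"ty":0,"tz":0.01,"spin":0},{"claw":1,"tx":0,"ty":0,"tz":0.05,"spin":0},{"claw":1,"tx":0,"ty":0,"tz":0.09,"spin":0},{"claw":1,"tx":0,"ty":0,"tz":0.13,"spin":0},{"claw":1,"tx":0,"ty":-0.03,"tz":0.155,"spin":0},{"claw":1,"tx":-0.005,"ty":-0.07,"tz":0.155,"spin":0},{"claw":1,"tx":-0.01,"ty":-0.11,"tz":0.155,"spin":0},{"claw":1,"tx":-0.014,"ty":-0.15,"tz":0.155,"spin":0},{"claw":1,"tx":-0.014,"ty":-0.19,"tz":0.155,"spin":0},{"claw":1,"tx":-0.014,"ty":-0.23,"tz":0.155,"spin":0}]}}

```text
t: 4.5
tcp_pos: [0.5224, 0.1055, 0.2012]
ee_rot: [180.0, 0.1, -180.0]
wrist_force: [0.8, 0.5, -0.5]
gripper_width: -0.002
gripper_force: 0.0
```

Request:
{"name": "apply_moves", "arguments": {"motion": [{"claw":1,"tx":0,"ty":-0.035,"tz":0,"spin":0},{"claw":1,"tx":0,"ty":-0.064,"tz":0,"spin":0.1},{"claw":1,"tx":0,"ty":-0.064,"tz":-0.04,"spin":0.12},{"claw":1,"tx":0,"ty":-0.064,"tz":-0.08,"spin":0.12},{"claw":1,"tx":0,"ty":-0.064,"tz":-0.115,"spin":0.12},{"claw":1,"tx":0,"ty":-0.064,"tz":-0.115,"spin":0.12},{"claw":1,"tx":0,"ty":-0.064,"tz":-0.115,"spin":0.12}]}}

```text
t: 5.2
tcp_pos: [0.5226, 0.043, 0.0863]
ee_rot: [-180.0, -0.0, -173.1]
wrist_force: [1.0, 1.1, 0.6]
gripper_width: -0.003
gripper_force: 0.0
```

Run:
```python
from rig import *
from h import *
o=get_obs();print(o["t"],o["tcp_pos"],o["ee_rot"],o["wrist_force"])
a=[]
for u,v,n in((205,120,"side"),(240,175,"side")):
    s=snapshot(n);c=s["pixels"][v-50:v+50,u-50:u+50,::-1];a.append(cv2.resize(c,(400,400),interpolation=cv2.INTER_CUBIC))
cv2.imwrite("pics/m2.png",np.hstack(a))
s0=dict(np.load("top.npz"));s=snapshot("top");print("modem key z change", s["depth"][190:197,131:139].mean()-s0["depth"][190:197,131:139].mean())
```

```text
5.2 [0.52263948 0.04297235 0.08631666] [-1.79986047e+02 -1.16583421e-02 -1.73112893e+02] [1.0169437  1.08418257 0.55267542]
modem key z change 0.009455323
```

View pics/m2.png

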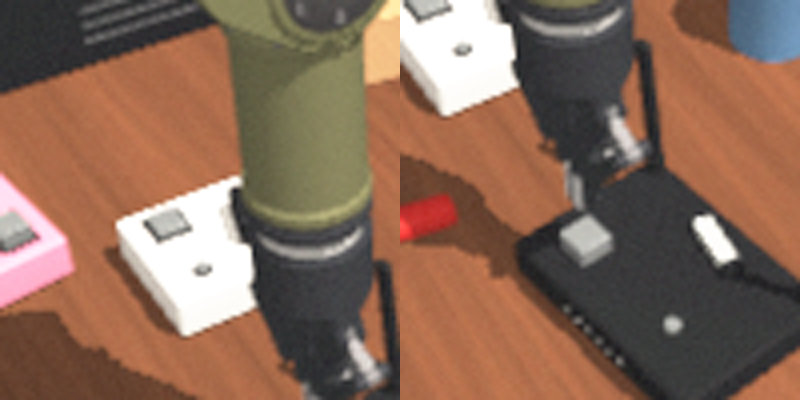

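The modem key now sits low (depth change about 9 mm). The tip is above the router key at crop (587,238) and clear of the antenna, so I press.

Request:
{"name": "apply_moves", "arguments": {"motion": [{"claw":1,"tx":0,"ty":0,"tz":-0.015,"spin":0},{"claw":1,"tx":0,"ty":0,"tz":-0.027,"spin":0},{"claw":1,"tx":0,"ty":0,"tz":-0.031,"spin":0},{"claw":1,"tx":0,"ty":0,"tz":-0.033,"spin":0},{"claw":1,"tx":0,"ty":0,"tz":-0.035,"spin":0},{"claw":1,"tx":0,"ty":0,"tz":-0.037,"spin":0},{"claw":1,"tx":0,"ty":0,"tz":-0.039,"spin":0},{"claw":1,"tx":0,"ty":0,"tz":-0.0405,"spin":0},{"claw":1,"tx":0,"ty":0,"tz":-0.041,"spin":0},{"claw":1,"tx":0,"ty":0,"tz":-0.041,"spin":0}]}}

```text
t: 6.35
tcp_pos: [0.5228, 0.0431, 0.045]
ee_rot: [180.0, 0.0, -173.1]
wrist_force: [-1.0, -0.3, 3.0]
gripper_width: -0.001
gripper_force: 1.3
```

Request:
{"name": "apply_moves", "arguments": {"motion": [{"claw":1,"tx":0,"ty":0,"tz":-0.001,"spin":0},{"claw":1,"tx":0,"ty":0,"tz":-0.002,"spin":0},{"claw":1,"tx":0,"ty":0,"tz":-0.003,"spin":0},{"claw":1,"tx":0,"ty":0,"tz":-0.004,"spin":0},{"claw":1,"tx":0,"ty":0,"tz":-0.005,"spin":0},{"claw":1,"tx":0,"ty":0,"tz":-0.0055,"spin":0},{"claw":1,"tx":0,"ty":0,"tz":-0.0055,"spin":0}]}}

```text
t: 7.05
tcp_pos: [0.5228, 0.043, 0.0399]
ee_rot: [180.0, 0.0, -173.1]
wrist_force: [-1.0, -0.2, 7.6]
gripper_width: -0.002
gripper_force: 3.7
```

The router key is on its stop (7.6 N at 39.9 mm). Lift, then to the switch.

Request:
{"name": "apply_moves", "arguments": {"motion": [{"claw":1,"tx":0,"ty":0,"tz":0.01,"spin":0},{"claw":1,"tx":0,"ty":0,"tz":0.05,"spin":0},{"claw":1,"tx":0,"ty":0,"tz":0.09,"spin":0},{"claw":1,"tx":0,"ty":0,"tz":0.13,"spin":0},{"claw":1,"tx":0,"ty":0,"tz":0.17,"spin":0},{"claw":1,"tx":0,"ty":-0.02,"tz":0.19,"spin":0},{"claw":1,"tx":0,"ty":-0.06,"tz":0.19,"spin":0},{"claw":1,"tx":0,"ty":-0.1,"tz":0.19,"spin":0},{"claw":1,"tx":0,"ty":-0.14,"tz":0.19,"spin":0},{"claw":1,"tx":0,"ty":-0.18,"tz":0.19,"spin":0}]}}

```text
t: 8.05
tcp_pos: [0.5217, -0.1384, 0.2293]
ee_rot: [180.0, -0.0, -173.1]
wrist_force: [0.5, -0.4, -0.3]
gripper_width: 0.005
gripper_force: 0.0
```

Request:
{"name": "apply_moves", "arguments": {"motion": [{"claw":1,"tx":0.01,"ty":-0.04,"tz":0,"spin":-0.1},{"claw":1,"tx":0.02,"ty":-0.08,"tz":0,"spin":-0.2},{"claw":1,"tx":0.03,"ty":-0.12,"tz":0,"spin":-0.28},{"claw":1,"tx":0.04,"ty":-0.16,"tz":0,"spin":-0.28},{"claw":1,"tx":0.04,"ty":-0.2,"tz":0,"spin":-0.28},{"claw":1,"tx":0.04,"ty":-0.212,"tz":-0.02,"spin":-0.28},{"claw":1,"tx":0.04,"ty":-0.212,"tz":-0.065,"spin":-0.28},{"claw":1,"tx":0.04,"ty":-0.212,"tz":-0.105,"spin":-0.28},{"claw":1,"tx":0.04,"ty":-0.212,"tz":-0.135,"spin":-0.28},{"claw":1,"tx":0.04,"ty":-0.212,"tz":-0.135,"spin":-0.28}]}}

```text
t: 9.05
tcp_pos: [0.559, -0.3464, 0.0888]
ee_rot: [179.8, -0.6, 170.8]
wrist_force: [0.0, -0.1, -0.3]
gripper_width: 0.001
gripper_force: 0.0
```

Run:
```python
from rig import *
from h import *
o=get_obs();print(o["t"],o["tcp_pos"],o["ee_rot"],o["wrist_force"])
a=[]
for u,v,n in((330,265,"side"),(240,175,"side")):
    s=snapshot(n);c=s["pixels"][v-50:v+50,u-50:u+50,::-1];a.append(cv2.resize(c,(400,400),interpolation=cv2.INTER_CUBIC))
cv2.imwrite("pics/m3.png",np.hstack(a))
```

```text
9.05 [ 0.5589547  -0.34643811  0.08884027] [179.80255456  -0.58340718 170.84072899] [ 0.04596286 -0.06205988 -0.25481459]
```

View pics/m3.png

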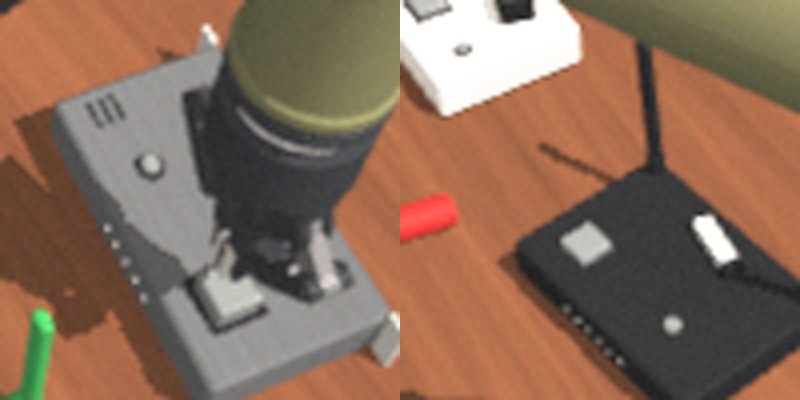

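The router key is now low and the router undisturbed. The tip is above the switch key at crop (230,290), but the arm is still settling.

Request:
{"name": "apply_moves", "arguments": {"motion": [{"claw":1,"tx":0,"ty":0,"tz":0,"spin":0},{"claw":1,"tx":0,"ty":0,"tz":0,"spin":0},{"claw":1,"tx":0,"ty":0,"tz":0,"spin":0}]}}

```text
t: 9.45
tcp_pos: [0.5633, -0.3494, 0.0961]
ee_rot: [-180.0, 0.2, 170.9]
wrist_force: [0.2, -0.5, -0.0]
gripper_width: -0.006
gripper_force: 0.0
```

Request:
{"name": "apply_moves", "arguments": {"motion": [{"claw":1,"tx":0,"ty":0,"tz":-0.015,"spin":0},{"claw":1,"tx":0,"ty":0,"tz":-0.028,"spin":0},{"claw":1,"tx":0,"ty":0,"tz":-0.033,"spin":0},{"claw":1,"tx":0,"ty":0,"tz":-0.035,"spin":0},{"claw":1,"tx":0,"ty":0,"tz":-0.037,"spin":0},{"claw":1,"tx":0,"ty":0,"tz":-0.039,"spin":0},{"claw":1,"tx":0,"ty":0,"tz":-0.041,"spin":0},{"claw":1,"tx":0,"ty":0,"tz":-0.0425,"spin":0},{"claw":1,"tx":0,"ty":0,"tz":-0.043,"spin":0},{"claw":1,"tx":0,"ty":0,"tz":-0.043,"spin":0}]}}

```text
t: 10.45
tcp_pos: [0.5625, -0.3491, 0.0514]
ee_rot: [-180.0, 0.0, 170.8]
wrist_force: [-0.5, 0.4, 2.1]
gripper_width: -0.002
gripper_force: 1.3
```

Request:
{"name": "apply_moves", "arguments": {"motion": [{"claw":1,"tx":0,"ty":0,"tz":-0.001,"spin":0},{"claw":1,"tx":0,"ty":0,"tz":-0.002,"spin":0},{"claw":1,"tx":0,"ty":0,"tz":-0.003,"spin":0},{"claw":1,"tx":0,"ty":0,"tz":-0.004,"spin":0},{"claw":1,"tx":0,"ty":0,"tz":-0.005,"spin":0},{"claw":1,"tx":0,"ty":0,"tz":-0.0055,"spin":0},{"claw":1,"tx":0,"ty":0,"tz":-0.0055,"spin":0}]}}

```text
t: 11.15
tcp_pos: [0.5626, -0.3492, 0.047]
ee_rot: [180.0, 0.0, 170.8]
wrist_force: [-3.2, 1.9, 9.3]
gripper_width: -0.003
gripper_force: 4.6
```

The switch key is on its stop too (9.3 N). I'll lift straight up, back off and check.

Request:
{"name": "apply_moves", "arguments": {"motion": [{"claw":1,"tx":0,"ty":0,"tz":0.01,"spin":0},{"claw":1,"tx":0,"ty":0,"tz":0.05,"spin":0},{"claw":1,"tx":0,"ty":0,"tz":0.09,"spin":0},{"claw":1,"tx":0,"ty":0,"tz":0.13,"spin":0},{"claw":1,"tx":0,"ty":0,"tz":0.17,"spin":0},{"claw":1,"tx":-0.02,"ty":-0.03,"tz":0.2,"spin":0},{"claw":1,"tx":-0.06,"ty":-0.06,"tz":0.2,"spin":0},{"claw":1,"tx":-0.1,"ty":-0.09,"tz":0.2,"spin":0},{"claw":1,"tx":-0.12,"ty":-0.12,"tz":0.2,"spin":0},{"claw":1,"tx":-0.12,"ty":-0.12,"tz":0.2,"spin":0}]}}

```text
t: 12.15
tcp_pos: [0.436, -0.475, 0.2465]
ee_rot: [-179.8, -0.1, 170.2]
wrist_force: [-0.3, -1.0, 0.4]
gripper_width: -0.001
gripper_force: 0.0
```

Run:
```python
from rig import *
from h import *
s=snapshot("top");cv2.imwrite("pics/end.png",s["pixels"][...,::-1]);s0=dict(np.load("top.npz"))
t=snapshot("side");t0=dict(np.load("side.npz"))
for k,(u,v) in S["top"].items():
    f=lambda a:np.median(a["depth"][v-2:v+3,u-2:u+3]);print(k,"top d",f(s)-f(s0))
o=get_obs();print(o["t"],o["tcp_pos"],o["wrist_force"])
```

```text
modem top d 0.0078418255
router top d 0.008753955
switch top d 0.007708609
12.25 [ 0.44175601 -0.46975779  0.24569207] [ 0.03265076  0.11140633 -0.11930771]
```

View pics/end.png

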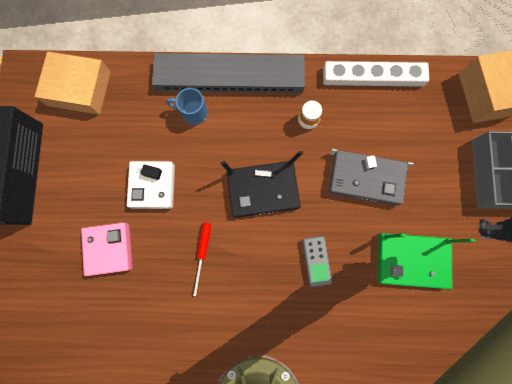

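All three keys are about 8 mm down and nothing else has moved: modem (150,185), router (263,190) and switch (369,178) are at the same pixels as before. Handing in.

```bash
python3 -c "
from rig import *
print(job_done())"
```

```text
the job is handed in; nothing more can be done
None
```

I pressed the modem, router and switch power keys fully down in that order and handed the job in. The last images show all three about 8 mm down and no box or bystander visibly moved; the hand-in call returned no verdict.

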